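# Gauge the bored blank and show the tip at the rule

### The job

Take the red-handled depth gauge from its rest and slide its rod into the brass guide of the sloping wooden blank until the brass collar stops against the guide's mouth, pressing gently, then draw the rod right out again. Finish still holding the gauge in the gripper, free of everything else, rod level and lined up with the steel rule, its tip about 20 mm above the rule's red centre line, ready to be read. Leave the elephant, the cup and the chisel where they are.

Things in the scene. Friction and masses are not known exactly. Their poses are not given: they have to be found in the camera images.
- gauge: Loose depth gauge, 178 mm long, 0.3 kg. Origin: centre of its square red handle (90 long, 22 x 22 mm, brass-banded); x along the rod to the tip, z up on the rest. Ahead of the handle (from x = 45 mm): brass collar 32 mm diameter, 8 thick; then steel rod 10 mm diameter, 80 long. Centre of mass at x = 16 mm. Starts level on the rest, axis 55 mm up, tip to +y (robot's left) within 20 deg.
- gauge_tip (a point): End of the gauge's rod, on its axis, 133 mm ahead (+x) of the gauge's origin.
- gauge_collar (a point): Centre of the collar's front face, the face towards the tip that stops on the guide, 53 mm ahead (+x) of the gauge's origin.
- rest: Fixed wooden rest: base 190 x 50 x 8 mm, two upright posts 10 mm thick. Origin on the table 40 mm ahead of the handle's centre, x along the gauge, z up. A post 38 mm wide carries the handle 37 mm behind its centre, one 26 mm wide the rod 110 mm ahead. Notches open upwards, side lips 8 mm high. Handle free for fingers from -32 to +45 mm of its centre.
- jig: Fixed plywood base (150 x 110 x 14 mm) with two wooden cradles that hold the blank. Origin on the table, under the blank; x points horizontally to the side of the guide's mouth (to the robot's right, -y, within about 20 degrees), z up. The guide's mouth is 70 mm ahead in x and 125 mm above the table.
- guide: Olive-wood blank fixed on the jig: cylinder 68 mm diameter, 110 long, sloping 25 deg from level, brass guide tube 25 mm out of its upper end. Origin: centre of the guide's mouth (outer diameter 32); z points out of the mouth along the bore, up at 25 deg. Bore 15 mm diameter, flared to 24 in the last 7 mm at the mouth, 125 deep: the collar stops on the mouth, never the rod on the bottom.
- rule: Fixed reading stand: dark wooden block 160 x 50 x 22 mm with a steel rule on top. Origin on the table under its centre; x along the rule (towards the robot's left, +y, within about 18 degrees), z up.
- rule_mark (a point): Centre of the red line across the middle of the rule, on its upper face, 25 mm above the table.
- elephant: Bystander: small carved wooden elephant, about 87 mm long, 30 mm wide and 60 mm high, loose; origin on the table under the middle of its body. Leave alone.
- cup: Bystander: turned wooden cup, 64 mm diameter, 60 mm high, loose; origin at the centre of its underside. Leave alone.
- chisel: Bystander: chisel with a wooden handle lying flat, 210 mm long, 24 mm wide, 20 mm high, loose; origin on its underside where the blade meets the handle. Leave alone.
There are look-alikes about, which are no part of the job. Several things have the shape of the rule; the one meant has the colours described above.

How it is judged:
By the outcome, as a careful person would: the job done as asked, in the order asked, and still so for the second after the job is handed in, while the arm keeps its last pose, push and grip.
It also fails if it takes over 53 s, if anything falls off the work surface, if the arm or the gripper's body presses on something with over 40 N, if the wrist force passes 120 N, or if a joint passes its speed limit or range.

### The arm

A 7-joint arm with a two-finger parallel gripper is mounted at the origin on the work surface. World frame = base frame: x ahead of the robot, y to its left, z up, the work surface at z = 0. Lengths are in m, angles in rad, forces in N, time in s.
With the tool pointing down it reaches from about 0.4 to 0.925 m from the base axis. Payload 4.1 kg.
Tool frame: the origin (TCP) lies on the centre line of the jaws, within the pads' length; the fingertips stand 19 mm ahead of it and the grasp point (between the pads) is the TCP; z points along the fingers, y is the line along which they close (so a half turn about z gives the same grasp; the last joint's range is limited). The gripper opens to 85 mm and grips with 20 to 120 N. Pads are 22 mm wide; open, the fingers measure 114 mm over their backs; the gripper's body (76 mm by 85 mm) begins 54 mm behind the grasp point. The pads swing forward as they close: fully open they stand 13 mm farther back than shut.
Start: joints at [-1.294, 0.398, 0.045, 1.537, -0.019, 1.207, -0.051], TCP at [0.239, 0.605, 0.25] pointing down, gripper open.
Joint ranges: [-2.82, 2.82], [-0.49, 2.23], [-1.37, 1.46], [0, 2.46], [-1.36, 4.5], [0.23, 2], [-2.94, 2.94]. Speed limits (rad/s): [2.57, 2.57, 3.14, 3.14, 3.14, 3.14, 3.14].

### API

Orientations are given as a unit quaternion [x, y, z, w].
In Python, from rig import robot gives the robot as it stands.
- The arm moves only by the shell command python3 -m handwheel 'ROWS' [FORCE]. ROWS is JSON, a list of rows, each an object with "offset": the shift along the world's x, y, z in m, a list of three; "angular": the turn, a rotation vector about the world's x, y, z in degrees, a list of three; "hand": the opening in per cent of the stroke, from 0 (shut) to 100 (fully open). A call has exactly 10 rows; each row is the pose to reach, as a shift and turn from the pose commanded when the call began; what a row does not reach only later rows make up. A row lasts 1/12 s, in which the tool goes at most 41.7 mm and 7.16 degrees, less where a joint would pass 70% of its speed; a pose out of reach is approached as far as the arm can. A call with a gripper value outside its range is refused whole. The fingers move at their own pace and stop on an object; FORCE is the grip in N (left out, the last holds). Time passes only in rows, so rows that repeat a pose let the fingers close, or fill a call up. It gives the time, the measured TCP pose, the force, the opening and the grip force at its end, in the units of the state.
- robot.get_obs(): the state, without advancing time (a new reading comes with each control period).
- robot.capture(name): name is "side" or "top" or "wrist"; returns a dict with "img" (384x512x3 uint8, red, green, blue), "camera_matrix" (3x3 intrinsics, pixels), "R" (3x3) and "t" (3): a world point X has camera coordinates R X + t. Camera axes: x right, y down, z forward; pixel columns grow to the right and rows downward; lengths in m; the calibration is good to about 2 mm. A picture is of the moment at which its call begins. There is no depth.
- robot.close_job(): hands the job in; it is judged then, once.
The state is a dict: "time_s": time; "qpos": joint angles; "qd": joint speeds; "joint_torque": joint torques, N m; "eef_pos": TCP position; "eef_rot": TCP orientation; "ft_force": force on the tool from outside, world axes, zero at the start; "torque": the same for the moment, N m; "grip_width": opening from 0.0 (shut) to 1.0 (fully open); "grip_force": force on a finger pad.
Only numpy, scipy, OpenCV 4.12 (cv2) and the standard library are available. Lean on these libraries where they do the work, as an engineer would, in place of code of your own. Each camera call takes 0.05 s, during which the arm holds its last target. There are 200 camera calls.

## Working session

There is one attempt and no reset: what is moved stays moved. The work goes in short steps, Python scripts to look and compute and a shell command to move; the robot and the scene stay as the last step left them, time stands still between calls to the robot, and variables do not carry over. Pictures are saved under pics/ and viewed, at most 10 in all, crops included, and the job is handed in when it is done.

```bash
ls; mkdir -p pics
python3 - <<'E'
from rig import robot
import cv2,pickle
o=robot.get_obs();print(o['time_s'],o['eef_pos'],o['eef_rot'],o['grip_width'])
d={}
for n in('top','side'):
    c=robot.capture(n);d[n]=c;cv2.imwrite(f'pics/{n}0.png',cv2.resize(c['img'][:,:,::-1],(800,600),interpolation=cv2.INTER_CUBIC))
    print(n,c['camera_matrix'],-c['R'].T@c['t'],c['R'])
pickle.dump(d,open('c0.pkl','wb'))
E
```

```text
pics
0.0 [0.23832058 0.60407937 0.24924935] [ 1.86743898e-01  9.82408119e-01 -9.97164247e-04 -1.04003880e-04] 1.0000132538424438
top [[404.28687507   0.         256.52506383]
 [  0.         404.28687507 197.95072489]
 [  0.           0.           1.        ]] [ 0.44892904 -0.06808045  1.11790635] [[ 0.0195637  -0.99971573  0.0136276 ]
 [-0.99057207 -0.02122962 -0.13533764]
 [ 0.13558848 -0.01085141 -0.99070582]]
side [[377.18650237   0.         247.12349688]
 [  0.         377.18650237 193.5192132 ]
 [  0.           0.           1.        ]] [ 0.23919052 -0.67522286  0.74167184] [[ 8.54039281e-01 -5.20207885e-01  8.14288040e-04]
 [-3.51045830e-01 -5.77475147e-01 -7.37081596e-01]
 [ 3.83905889e-01  6.29210784e-01 -6.75803268e-01]]
```

View pics/top0.png

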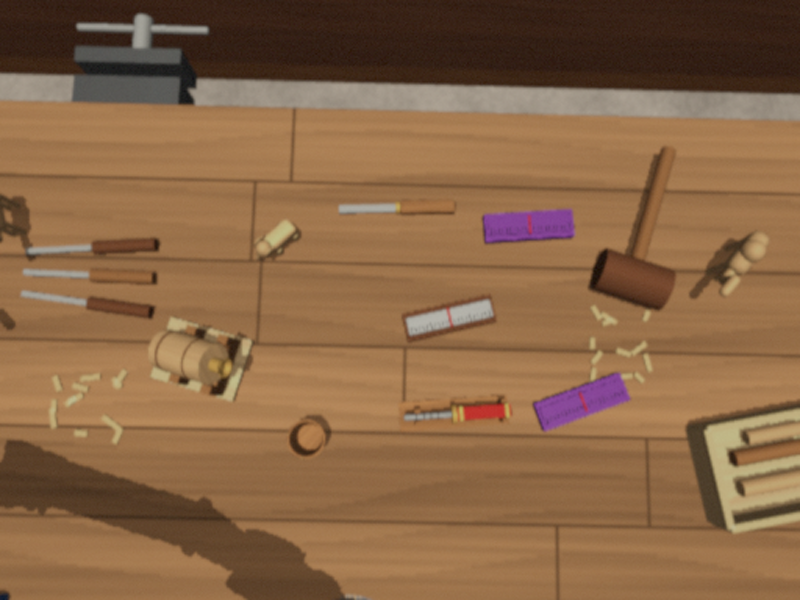

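View pics/side0.png

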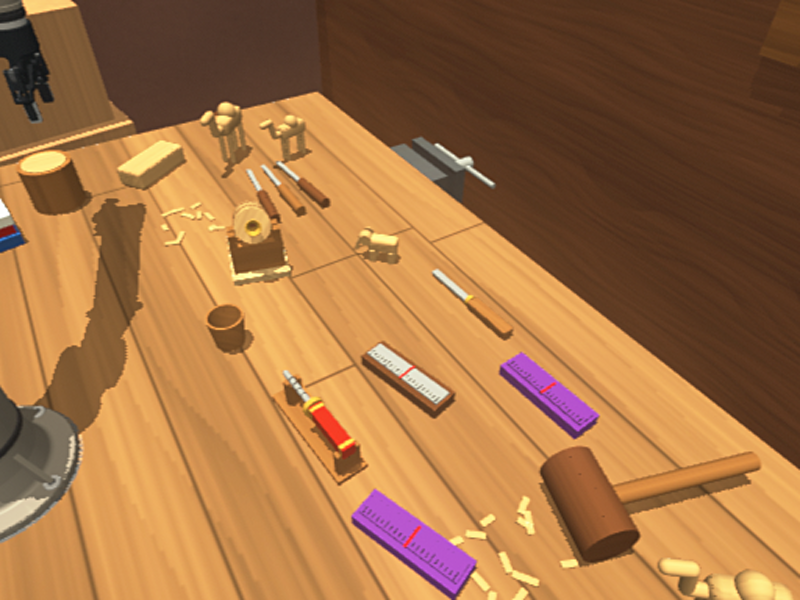

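The top view shows the gauge at about (403-510, 412), rule with the white face and red line at (449,317), guide mouth at (220,367), cup (308,437), elephant (277,238) and chisel (397,208). The purple rules are look-alikes. Next I'll take a zoomed montage and segment by colour.

```bash
cat > h.py <<'E'
import numpy as np,cv2,pickle
def ray(c,u,v):
    d=c['R'].T@np.linalg.solve(c['camera_matrix'],[u,v,1.]); return -c['R'].T@c['t'],d
def onz(c,u,v,z):
    o,d=ray(c,u,v); return o+d*(z-o[2])/d[2]
def tri(obs):
    A=np.zeros((3,3));b=np.zeros(3);L=[ray(*o) for o in obs]
    for o,d in L:
        d=d/np.linalg.norm(d);P=np.eye(3)-np.outer(d,d);A+=P;b+=P@o
    X=np.linalg.solve(A,b); return X
def proj(c,X):
    p=c['camera_matrix']@(c['R']@X+c['t']); return p[:2]/p[2]
def comps(m,amin=5):
    n,l,s,ce=cv2.connectedComponentsWithStats(m.astype(np.uint8))
    for i in range(1,n):
        if s[i,4]>=amin:
            ys,xs=np.where(l==i);p=np.c_[xs,ys].astype(float);q=p-p.mean(0)
            a=np.linalg.svd(q,full_matrices=False)[2][0];t=q@a
            yield s[i,4],ce[i],ce[i]+a*t.min(),ce[i]+a*t.max()
E
python3 - <<'E'
from h import *
d=pickle.load(open('c0.pkl','rb'))
for n in d:
    c=d[n];im=c['img'].astype(int);r,g,b=im[...,0],im[...,1],im[...,2]
    for nm,m in(('red',(r>130)&(g<60)&(b<70)),('white',(b>130)&(abs(r-b)<45)&(abs(r-g)<30)),('brass',(r>150)&(g>110)&(b<70))):
        for a,ce,e0,e1 in comps(m,6):
            z={'red':.066,'white':.025,'brass':.066}[nm]
            print(n,nm,a,ce.round(1),e0.round(1),e1.round(1),onz(c,*ce,z).round(3)[:2])
def crop(c,x,y,w,h,s): return cv2.resize(c['img'][y:y+h,x:x+w,::-1],(w*s,h*s),interpolation=cv2.INTER_CUBIC)
t,s=d['top'],d['side']
A=np.hstack([crop(t,85,195,80,60,5),crop(s,130,115,80,75,5)[:300]])
B=np.hstack([crop(t,250,240,80,60,5),crop(s,175,230,80,60,5)])
cv2.imwrite('pics/m.png',np.vstack([A,B]))
E
```

```text
top red 189 [309.6 262.8] [297.1 263.3] [321.1 262.3] [ 0.427 -0.219]
top white 223 [81.8 18.6] [93.1 19.8] [50.1 15.2] [1.11  0.435]
top white 79 [113.5  18.1] [97.  17.5] [131.   18.8] [1.114 0.343]
top white 577 [19.6 56.2] [-0.4 54.6] [44.3 58.1] [0.991 0.601]
top white 8 [44.4 51.6] [44.6 49.9] [44. 54.] [1.006 0.533]
top white 152 [131.6  59.3] [136.3  51.9] [126.9  66.6] [0.99  0.284]
top white 3779 [297.3  63.1] [149.1  59.3] [434.1  66.6] [ 0.991 -0.189]
top white 161 [472.4  68.4] [480.2  63.7] [463.8  73.6] [ 0.988 -0.694]
top white 119 [505.6  68.3] [499.9  61.3] [511.  75.] [ 0.991 -0.79 ]
top white 23 [459.9  71.8] [459.3  68.7] [460.4  74.3] [ 0.976 -0.657]
top white 19 [496.1  71.7] [497.9  68.9] [494.1  74.7] [ 0.979 -0.761]
top white 8 [453.4  72.4] [455.   72.3] [452.   72.4] [ 0.974 -0.638]
top white 171 [233.9 132.9] [217.  133.2] [252.  132.6] [ 0.78  -0.014]
top white 119 [ 37.7 158.9] [ 57.  157.8] [ 18.  160.1] [0.694 0.522]
top white 123 [ 35.  174.5] [ 15.  173.7] [ 55.  175.3] [0.65  0.526]
top white 129 [ 34.3 190.4] [ 13.9 187.4] [ 54.1 193.3] [0.606 0.5
[... 8076 characters left out ...]
32]
side brass 11 [483.8 343.9] [481. 340.] [486.9 348.1] [ 0.783 -0.625]
side brass 17 [411.2 357.5] [404.6 351.4] [419.1 364.9] [ 0.648 -0.572]
side brass 10 [494.7 353.9] [491.9 350. ] [497.7 358.2] [ 0.783 -0.646]
side brass 12 [412.5 361.5] [407. 356.] [418. 367.] [ 0.644 -0.578]
side brass 11 [504.9 363. ] [501.1 357.9] [508.7 368.2] [ 0.783 -0.666]
side brass 9 [146.4 367. ] [144.9 363.1] [148.1 371. ] [ 0.236 -0.341]
side brass 13 [425. 375.] [419. 369.] [431. 381.] [ 0.644 -0.606]
side brass 7 [444.4 371.4] [443.8 373.9] [445. 369.] [ 0.678 -0.619]
side brass 12 [429.5 376.5] [424. 371.] [435. 382.] [ 0.649 -0.611]
side brass 7 [338.9 378.4] [337. 376.] [340.9 381.1] [ 0.513 -0.532]
```

View pics/m.png

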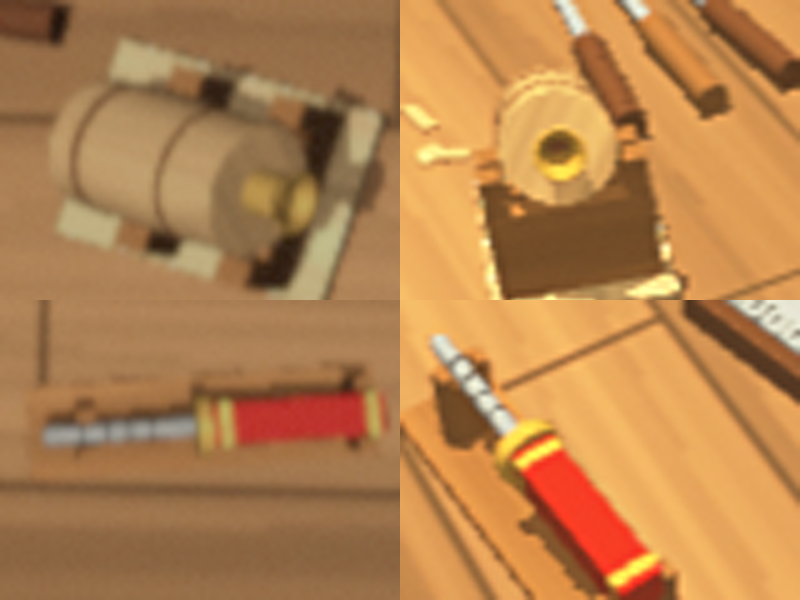

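The montage shows the guide mouth at top pixel (145.2,235.6) and side (161.6,145.2). The rod tip is at top (258,267) and side (182.2,237.2), and the jig's far edge runs from top (109,202.4) to (162,216.4).

Run:
```python
from h import *
d=pickle.load(open('c0.pkl','rb'));t,s=d['top'],d['side']
def T(a,b):
    X=tri([(t,*a),(s,*b)]);print(X.round(4),(proj(t,X)-a).round(1),(proj(s,X)-b).round(1));return X
print('mouth');M=T((145.2,235.6),(161.6,145.2))
print('mouth top@.125',onz(t,145.2,235.6,.125),'side',onz(s,161.6,145.2,.125))
a,b=onz(t,109,202.4,.014),onz(t,162,216.4,.014);v=b-a;print('jig edge',a,b,np.linalg.norm(v),np.degrees(np.arctan2(v[1],v[0])))
a,b=onz(t,162,216.4,.014),onz(t,149.5,256,.014);print('right edge len',np.linalg.norm(b-a),np.degrees(np.arctan2(*(b-a)[1::-1])))
print('tip');T((258,267),(182.2,237.2))
tip=onz(t,258,267,.055);
h0=onz(t,309.6,262.8,.066);v=tip-h0;print(tip,h0,np.linalg.norm(v[:2]),np.degrees(np.arctan2(v[1],v[0])))
h1=onz(s,211.2,273.6,.066);print('side',h1,onz(s,182.2,237.2,.055))
w0=(onz(t,301,199.4,.025)*281+onz(t,273.4,205.7,.025)*286)/567
w1=(onz(s,271.9,246.6,.025)*288+onz(s,248.7,229.7,.025)*241)/529
v=onz(t,260.7,208.6,.025)-onz(t,313.6,196.4,.025);print('rule',w0,w1,np.linalg.norm(v),np.degrees(np.arctan2(v[1],v[0])))
v=onz(s,237.6,222.5,.025)-onz(s,284.3,254.6,.025);print('side',np.linalg.norm(v),np.degrees(np.arctan2(v[1],v[0])))
for nm,u,z in(('cup',(308,437),.06),('ele',(277,238),.04),('chis',(397,208),.01)):print(nm,onz(t,u[0]/1.5625,u[1]/1.5625,z))
```

```text
mouth
[0.4865 0.1894 0.1294] [ 0.1 -0.1] [-0.1  0. ]
mouth top@.125 [0.48634976 0.19068532 0.125     ] side [0.48862167 0.19548693 0.125     ]
jig edge [0.57905973 0.3234947  0.014     ] [0.54364931 0.17688203 0.014     ] 0.15082828413993463 -103.57824693754709
right edge len 0.11119906448779263 165.36828810023113
tip
[ 0.4149 -0.0874  0.0557] [ 0.2 -0.4] [-0.5  0.1]
[ 0.41378156 -0.08708339  0.055     ] [ 0.42734705 -0.21952345  0.066     ] 0.1331329877108771 95.84826553444279
side [ 0.42429705 -0.22377057  0.066     ] [ 0.4162023  -0.08725013  0.055     ]
rule [ 0.58757101 -0.16367245  0.025     ] [ 0.58945273 -0.16803014  0.025     ] 0.14867146923204497 104.25324832201343
side 0.15441475766214166 105.98950917547992
cup [0.37888691 0.06855985 0.06      ]
ele [0.71733818 0.13855292 0.04      ]
chis [ 0.78540614 -0.06968208  0.01      ]
```

```bash
python3 -m handwheel '[{"offset":[0.024,-0.032,0],"angular":[0,0,-3.5],"hand":100},{"offset":[0.048,-0.064,0],"angular":[0,0,-7],"hand":100},{"offset":[0.072,-0.096,0],"angular":[0,0,-10.5],"hand":100},{"offset":[0.096,-0.128,0],"angular":[0,0,-14],"hand":100},{"offset":[0.12,-0.16,0],"angular":[0,0,-17.5],"hand":100},{"offset":[0.144,-0.192,0],"angular":[0,0,-21],"hand":100},{"offset":[0.168,-0.224,0],"angular":[0,0,-24.5],"hand":100},{"offset":[0.192,-0.256,0],"angular":[0,0,-28],"hand":100},{"offset":[0.216,-0.288,0],"angular":[0,0,-31.5],"hand":100},{"offset":[0.24,-0.32,0],"angular":[0,0,-35],"hand":100}]'
```

```text
time_s: 0.93
eef_pos: [0.4791, 0.2828, 0.2501]
eef_rot: [0.475, 0.88, -0.0, -0.0]
ft_force: [-0.6, 0.3, -0.9]
grip_width: 1.004
grip_force: 0.0
```

```bash
python3 -m handwheel '[{"offset":[0.00,-0.04,0],"angular":[0,0,-2.8],"hand":100},{"offset":[0.0,-0.08,0],"angular":[0,0,-5.6],"hand":100},{"offset":[0,-0.12,0],"angular":[0,0,-8.4],"hand":100},{"offset":[0,-0.16,0],"angular":[0,0,-11.2],"hand":100},{"offset":[0,-0.2,0],"angular":[0,0,-14],"hand":100},{"offset":[0,-0.24,0],"angular":[0,0,-16.8],"hand":100},{"offset":[0,-0.28,0],"angular":[0,0,-19.6],"hand":100},{"offset":[-0.01,-0.32,0],"angular":[0,0,-22.4],"hand":100},{"offset":[-0.025,-0.36,0],"angular":[0,0,-25.2],"hand":100},{"offset":[-0.04,-0.40,0],"angular":[0,0,-28],"hand":100}]'
python3 -m handwheel '[{"offset":[-0.005,-0.025,0],"angular":[0,0,0],"hand":100},{"offset":[-0.01,-0.05,0],"angular":[0,0,0],"hand":100},{"offset":[-0.013,-0.075,0],"angular":[0,0,0],"hand":100},{"offset":[-0.013,-0.092,-0.02],"angular":[0,0,0],"hand":100},{"offset":[-0.013,-0.092,-0.04],"angular":[0,0,0],"hand":100},{"offset":[-0.013,-0.092,-0.06],"angular":[0,0,0],"hand":100},{"offset":[-0.013,-0.092,-0.08],"angular":[0,0,0],"hand":100},{"offset":[-0.013,-0.092,-0.09],"angular":[0,0,0],"hand":100},{"offset":[-0.013,-0.092,-0.09],"angular":[0,0,0],"hand":100},{"offset":[-0.013,-0.092,-0.09],"angular":[0,0,0],"hand":100}]'
python3 - <<'E'
from rig import robot
from h import *
c=robot.capture('wrist');o=robot.get_obs();pickle.dump((c,o),open('w1.pkl','wb'))
print(o['eef_pos'],o['eef_rot'],-c['R'].T@c['t'],o['qpos'])
cv2.imwrite('pics/w1.png',cv2.resize(c['img'][:,:,::-1],(800,600)))
E
```

```text
time_s: 1.77
eef_pos: [0.4382, -0.1152, 0.2501]
eef_rot: [0.673, 0.739, -0.0, -0.0]
ft_force: [0.8, -1.0, 0.3]
grip_width: 0.999
grip_force: 0.0
time_s: 2.6
eef_pos: [0.4261, -0.2054, 0.1603]
eef_rot: [0.673, 0.74, -0.0, -0.0]
ft_force: [0.8, -0.3, -0.1]
grip_width: 1.005
grip_force: 0.0
[ 0.42680271 -0.20557741  0.16103023] [6.72512661e-01 7.40085393e-01 2.20279529e-04 5.31856534e-04] [ 0.41960663 -0.13652298  0.28362779] [-0.29092753  0.23191376  0.74303478  2.06207362 -0.1975041   0.91567422
  0.65534421]
```

View pics/w1.png

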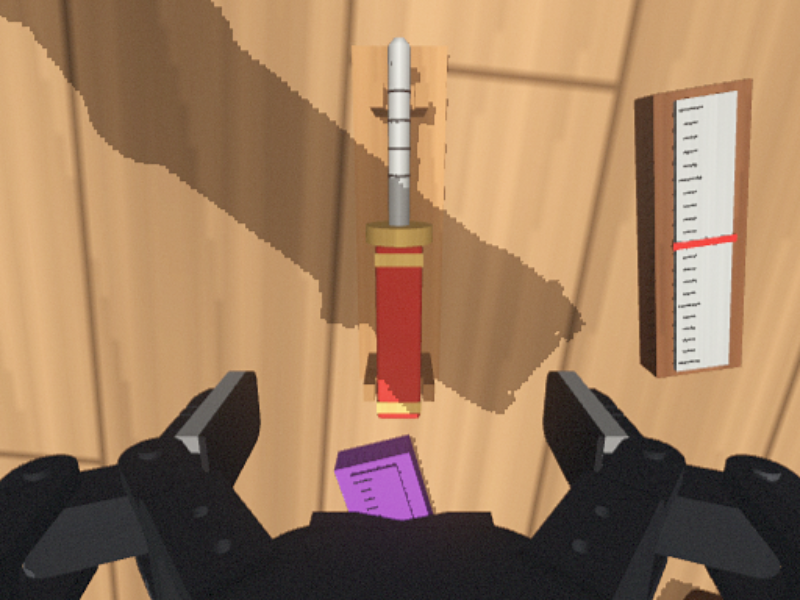

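The wrist view shows the gauge at tip (399,38), collar (399,226) and handle rear (398,416). The rule's red line centre is at (706,241), with its white corners at (677,98), (738,91), (728,367) and (677,372).

Run:
```python
from h import *
c,o=pickle.load(open('w1.pkl','rb'));f=512/800
Z=lambda u,v,z:onz(c,(u+.5)*f-.5,(v+.5)*f-.5,z)
ang=lambda v:np.degrees(np.arctan2(v[1],v[0]))
tip=Z(399,38,.055);hr=Z(398,416,.066);hf=Z(399,266,.066);col=Z(399,226,.068)
print('tip',tip,'rear',hr,'col',col,'ang',ang(tip-hr),'len',np.linalg.norm((tip-hr)[:2]))
u=(tip-hr)[:2];u/=np.linalg.norm(u);print('origin from tip',tip[:2]-.133*u,'from rear',hr[:2]+.045*u)
m=Z(706,241.5,.025);p=[Z(*q,.025) for q in((677,98),(738,91),(728,367),(677,372))]
print('mark',m,'centre',np.mean(p,0),'ang',ang(p[0]-p[3]),ang(p[1]-p[2]),'len',np.linalg.norm(p[0]-p[3]),'w',np.linalg.norm(p[0]-p[1]),np.linalg.norm(p[3]-p[2]))
l=Z(676,245,.025)-Z(736,238,.025);print('line ang',ang(l))
from scipy.spatial.transform import Rotation as R
print('tool',R.from_quat(o['eef_rot']).as_matrix().round(4))
```

```text
tip [ 0.41350622 -0.08622167  0.055     ] rear [ 0.42947219 -0.26120344  0.066     ] col [ 0.42096978 -0.16496988  0.068     ] ang 95.21343881069176 len 0.1757086506029276
origin from tip [ 0.42559142 -0.21867147] from rear [ 0.42538322 -0.2163896 ]
mark [ 0.58798294 -0.16320202  0.025     ] centre [ 0.58748692 -0.16391495  0.025     ] ang 104.29031269648331 104.03443126576154 len 0.1514654122916393 w 0.030148534285604368 0.029470541944431
line ang -167.71065321289856
tool [[-9.550e-02  9.954e-01  1.100e-03]
 [ 9.954e-01  9.550e-02 -4.000e-04]
 [-5.000e-04  1.000e-03 -1.000e+00]]
```

```bash
python3 -m handwheel '[{"offset":[-0.002,0,-0.025],"angular":[0,0,0],"hand":100},{"offset":[-0.002,0,-0.05],"angular":[0,0,0],"hand":100},{"offset":[-0.002,0,-0.075],"angular":[0,0,0],"hand":100},{"offset":[-0.002,0,-0.095],"angular":[0,0,0],"hand":100},{"offset":[-0.002,0,-0.105],"angular":[0,0,0],"hand":100},{"offset":[-0.002,0,-0.105],"angular":[0,0,0],"hand":100},{"offset":[-0.002,0,-0.105],"angular":[0,0,0],"hand":50},{"offset":[-0.002,0,-0.105],"angular":[0,0,0],"hand":30},{"offset":[-0.002,0,-0.105],"angular":[0,0,0],"hand":10},{"offset":[-0.002,0,-0.105],"angular":[0,0,0],"hand":10}]' 60
python3 -m handwheel '[{"offset":[0,0,0],"angular":[0,0,0],"hand":10},{"offset":[0,0,0],"angular":[0,0,0],"hand":10},{"offset":[0,0,0],"angular":[0,0,0],"hand":10},{"offset":[0,0,0],"angular":[0,0,0],"hand":10},{"offset":[0,0,0],"angular":[0,0,0],"hand":10},{"offset":[0,0,0.005],"angular":[0,0,0],"hand":10},{"offset":[0,0,0.015],"angular":[0,0,0],"hand":10},{"offset":[0,0,0.03],"angular":[0,0,0],"hand":10},{"offset":[0,0,0.045],"angular":[0,0,0],"hand":10},{"offset":[0,0,0.05],"angular":[0,0,0],"hand":10}]' 60
```

```text
time_s: 3.48
eef_pos: [0.4252, -0.2056, 0.0565]
eef_rot: [0.672, 0.74, 0.001, 0.001]
ft_force: [0.4, 0.3, 0.1]
grip_width: 0.452
grip_force: 0.0
time_s: 4.32
eef_pos: [0.4251, -0.2059, 0.1073]
eef_rot: [0.673, 0.74, 0.001, 0.001]
ft_force: [-0.4, -0.1, -2.1]
grip_width: 0.243
grip_force: 59.0
```

Run:
```python
from scipy.spatial.transform import Rotation as R
import numpy as np
h=np.radians(166);L=np.array([np.cos(h),np.sin(h),0])
r=R.from_rotvec(L*np.radians(25))*R.from_euler('z',-19.4,degrees=True);v=r.as_rotvec(degrees=True);print(v.round(2))
```

```text
[-25.05   1.88 -19.09]
```

```bash
python3 -m handwheel '[{"offset":[0,0.01,0.02],"angular":[-2.5,0.19,-1.91],"hand":10},{"offset":[0,0.03,0.04],"angular":[-5,0.38,-3.82],"hand":10},{"offset":[0.005,0.06,0.06],"angular":[-7.5,0.56,-5.73],"hand":10},{"offset":[0.01,0.09,0.08],"angular":[-10,0.75,-7.64],"hand":10},{"offset":[0.015,0.12,0.091],"angular":[-12.5,0.94,-9.55],"hand":10},{"offset":[0.02,0.15,0.091],"angular":[-15,1.13,-11.45],"hand":10},{"offset":[0.025,0.18,0.091],"angular":[-17.5,1.32,-13.36],"hand":10},{"offset":[0.025,0.21,0.091],"angular":[-20,1.5,-15.27],"hand":10},{"offset":[0.025,0.235,0.091],"angular":[-22.5,1.69,-17.18],"hand":10},{"offset":[0.025,0.246,0.091],"angular":[-25.05,1.88,-19.09],"hand":10}]'
python3 - <<'E'
from rig import robot
from h import *
from scipy.spatial.transform import Rotation as R
cs={n:robot.capture(n) for n in('wrist','side','top')};o=robot.get_obs();pickle.dump((cs,o),open('w2.pkl','wb'))
print(o['eef_pos'],R.from_quat(o['eef_rot']).as_matrix()[:,0],o['ft_force'],o['qpos'])
A=cv2.resize(cs['wrist']['img'][:,:,::-1],(800,600),interpolation=cv2.INTER_CUBIC)[:,:]
s=cv2.resize(cs['side']['img'][90:190,90:210,::-1],None,fx=3.33,fy=3.33,interpolation=cv2.INTER_CUBIC)
cv2.imwrite('pics/w2.png',A);cv2.imwrite('pics/s2.png',s)
E
```

```text
time_s: 5.15
eef_pos: [0.4494, 0.0456, 0.1959]
eef_rot: [0.768, 0.603, -0.17, 0.133]
ft_force: [0.2, -0.4, -3.4]
grip_width: 0.25
grip_force: 59.4
[0.44938024 0.04260221 0.19576185] [ 0.21374582  0.88041033 -0.42330885] [-0.14993446 -0.73967333 -2.61248151] [-1.05882278  0.31087533  0.75400224  1.9741687   0.17290752  1.17612102
 -0.62859034]
```

View pics/w2.png

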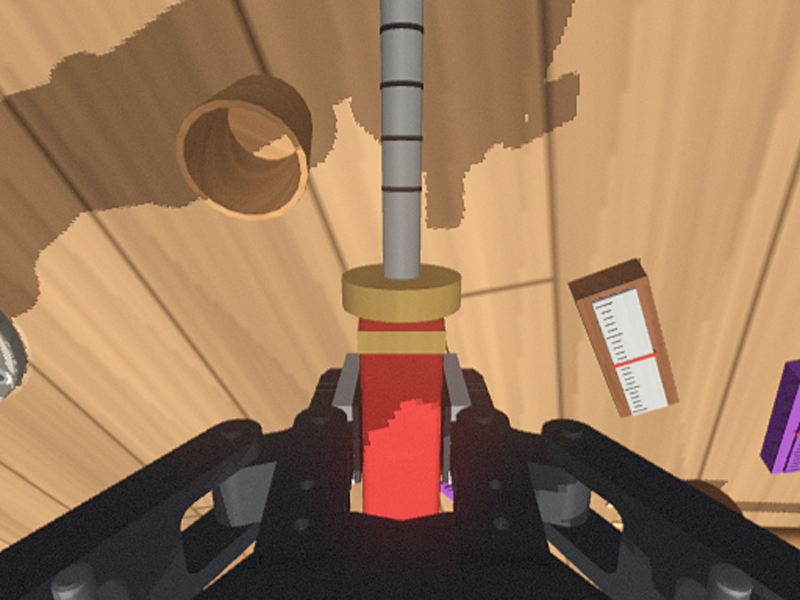

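The wrist view shows the gauge held straight: rod at column 402 throughout, collar at (402,290). The tip is out of view above, so next I check the side and top views.

Run:
```python
from h import *
cs,o=pickle.load(open('w2.pkl','rb'))
A=cv2.resize(cs['top']['img'][205:265,110:190,::-1],(800,600),interpolation=cv2.INTER_CUBIC)[:,:]
s=cv2.resize(cs['side']['img'][125:185,125:205,::-1],(800,600),interpolation=cv2.INTER_CUBIC)
cv2.imwrite('pics/ts2.png',cv2.resize(np.vstack([A,s]),(400,600))if 0 else np.hstack([cv2.resize(A,(400,300)),cv2.resize(s,(400,300))]))
cv2.imwrite('pics/ts2.png',np.hstack([A[:,130:530],s[:,200:600]]))
```

```text
(no output)
```

View pics/ts2.png

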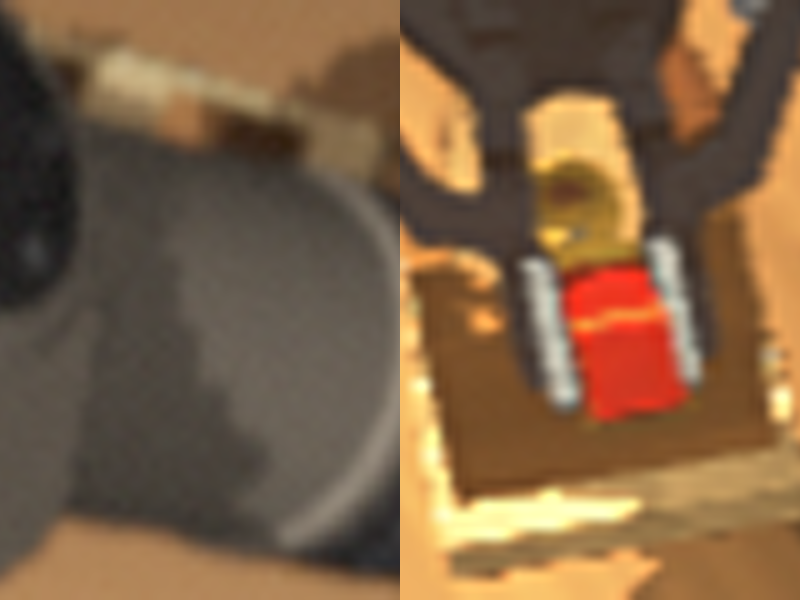

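The top view is covered by the arm and the side view by the gripper. I'll lift the tool sideways and up, so that the wrist camera sees the mouth.

```bash
python3 -m handwheel '[{"offset":[0.008,0.005,0.015],"angular":[0,0,0],"hand":10},{"offset":[0.016,0.015,0.03],"angular":[0,0,0],"hand":10},{"offset":[0.026,0.03,0.045],"angular":[0,0,0],"hand":10},{"offset":[0.037,0.045,0.055],"angular":[0,0,0],"hand":10},{"offset":[0.047,0.058,0.065],"angular":[0,0,0],"hand":10},{"offset":[0.055,0.07,0.07],"angular":[0,0,0],"hand":10},{"offset":[0.06,0.075,0.07],"angular":[0,0,0],"hand":10},{"offset":[0.06,0.075,0.07],"angular":[0,0,0],"hand":10},{"offset":[0.06,0.075,0.07],"angular":[0,0,0],"hand":10},{"offset":[0.06,0.075,0.07],"angular":[0,0,0],"hand":10}]'
python3 - <<'E'
from rig import robot
from h import *
from scipy.spatial.transform import Rotation as R
o=robot.get_obs();c=robot.capture('wrist');pickle.dump((c,o),open('w3.pkl','wb'))
print(o['eef_pos'],R.from_quat(o['eef_rot']).as_matrix())
cv2.imwrite('pics/w3.png',cv2.resize(c['img'][:,:,::-1],(800,600),interpolation=cv2.INTER_CUBIC))
E
```

```text
time_s: 6.13
eef_pos: [0.5083, 0.1137, 0.2659]
eef_rot: [0.769, 0.601, -0.172, 0.133]
ft_force: [-0.7, 0.3, -2.3]
grip_width: 0.246
grip_force: 59.4
[0.50831125 0.11371471 0.26591064] [[ 0.21944643  0.9699976  -0.10463228]
 [ 0.87872576 -0.24310783 -0.41077929]
 [-0.42389185 -0.00179903 -0.90571103]]
```

View pics/w3.png

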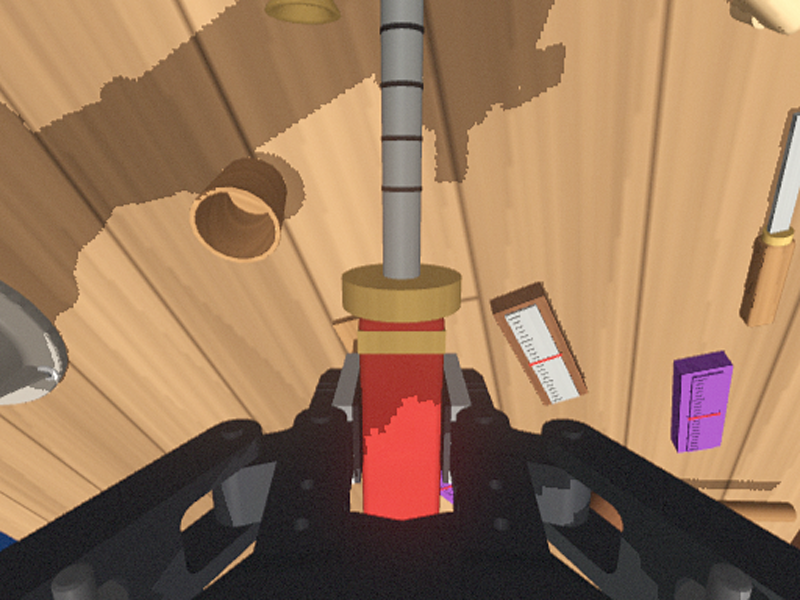

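The mouth is only just at the top edge, at (303,5). I'll go about 80 mm further forward.

```bash
python3 -m handwheel '[{"offset":[0.003,0.012,-0.005],"angular":[0,0,0],"hand":10},{"offset":[0.007,0.028,-0.012],"angular":[0,0,0],"hand":10},{"offset":[0.011,0.044,-0.02],"angular":[0,0,0],"hand":10},{"offset":[0.016,0.06,-0.028],"angular":[0,0,0],"hand":10},{"offset":[0.018,0.07,-0.034],"angular":[0,0,0],"hand":10},{"offset":[0.018,0.07,-0.034],"angular":[0,0,0],"hand":10},{"offset":[0.018,0.07,-0.034],"angular":[0,0,0],"hand":10},{"offset":[0.018,0.07,-0.034],"angular":[0,0,0],"hand":10},{"offset":[0.018,0.07,-0.034],"angular":[0,0,0],"hand":10},{"offset":[0.018,0.07,-0.034],"angular":[0,0,0],"hand":10}]'
python3 - <<'E'
from rig import robot
from h import *
from scipy.spatial.transform import Rotation as R
o=robot.get_obs();c=robot.capture('wrist');pickle.dump((c,o),open('w4.pkl','wb'))
print(o['eef_pos'],R.from_quat(o['eef_rot']).as_matrix()[:,0])
cv2.imwrite('pics/w4.png',cv2.resize(c['img'][:,:,::-1],(800,600),interpolation=cv2.INTER_CUBIC))
E
```

```text
time_s: 7.02
eef_pos: [0.5274, 0.1845, 0.233]
eef_rot: [0.77, 0.601, -0.17, 0.133]
ft_force: [-0.6, 0.5, -2.9]
grip_width: 0.249
grip_force: 59.4
[0.52739239 0.18451968 0.23298319] [ 0.21986832  0.87940938 -0.42225236]
```

View pics/w4.png

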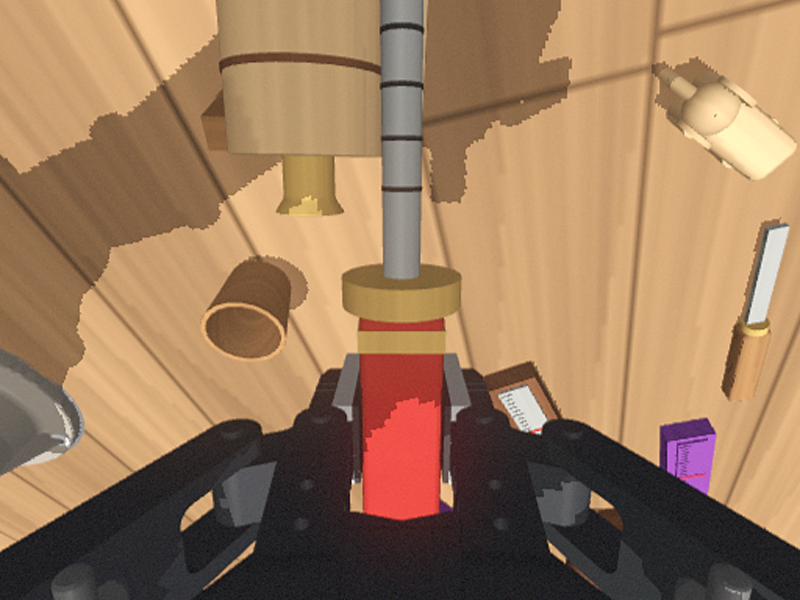

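The wrist view now shows the mouth lip edge-on from (277,213) to (344,213), the tube base at (310,156), and the rod parallel to it at column 402. I'll compute the remaining offset.

Run:
```python
from h import *
from scipy.spatial.transform import Rotation as R
from scipy.optimize import least_squares
d=pickle.load(open('c0.pkl','rb'));c,o=pickle.load(open('w4.pkl','rb'));f=.64
P=lambda u,v:((u+.5)*f-.5,(v+.5)*f-.5)
T=R.from_quat(o['eef_rot']).as_matrix();p=np.array(o['eef_pos'])
print('wrist@.125',onz(c,*P(310.5,212),.125),'tri',tri([(c,*P(310.5,212)),(d['top'],145.2,235.6),(d['side'],161.6,145.2)]))
# yaw from mouth lip + tube base
def zg(y): return np.array([np.cos(np.radians(25))*np.cos(y),np.cos(np.radians(25))*np.sin(y),np.sin(np.radians(25))])
def res(q):
    M=np.array([q[0],q[1],.125]);z=zg(q[2]);l=np.array([-np.sin(q[2]),np.cos(q[2]),0])
    pr=lambda X:proj(c,X)
    r=[pr(M-.016*l)-P(344,213),pr(M+.016*l)-P(277,213)]if pr(M-.016*l)[0]>pr(M)[0] else [pr(M+.016*l)-P(344,213),pr(M-.016*l)-P(277,213)]
    b=pr(M-.025*z);r.append([b[0]-P(310,0)[0],0]);
    # blank silhouette left edge: points along axis
    return np.concatenate(r)
s=least_squares(res,[.487,.19,np.radians(-104)]);print('fit',s.x[:2],np.degrees(s.x[2]),s.fun.round(1))
# gauge in tool frame: lateral y and depth z from collar front face (x=53-12=41mm) edges / rod
def g(q):
    yo,zo,a,b=q;ax=np.array([1,a,b]);
    W=lambda x,dy:p+T@(np.array([0,yo,zo])+ax*x+np.array([0,dy,0]))
    sg=1 if proj(c,W(.05,.01))[0]>proj(c,W(.05,0))[0] else -1
    r=[]
    for v,ul,ur in((188,383,422),(27,381,424)):
        x=xs[v];r+=[proj(c,W(x,-sg*.005))[0]-P(ul,0)[0],proj(c,W(x,sg*.005))[0]-P(ur,0)[0]]
    x=.041; r+=[proj(c,W(x,-sg*.016))[0]-P(342,0)[0],proj(c,W(x,sg*.016))[0]-P(461,0)[0]]
    return r
xs={188:.06,27:.09}
for k in range(20):
    s2=least_squares(g,[0,0,0,0]);yo,zo,a,b=s2.x
    for v in xs: # x where axis projects to row v
        xx=np.linspace(.03,.13,400);vv=[proj(c,p+T@np.array([x,yo+a*x,zo+b*x]))[1] for x in xx];xs[v]=xx[np.argmin(abs(np.array(vv)-P(0,v)[1]))]
print('gauge y,z,slopes',s2.x.round(4),xs)
print('collar front row at', [proj(c,p+T@np.array([x,yo,zo]))/f for x in(.033,.041,.045)])
```

```text
wrist@.125 [0.48698906 0.19546569 0.125     ] tri [0.48706302 0.19325737 0.12474452]
fit [0.48699995 0.19487442] -105.16989488052016 [ 1.3  0.4 -0.7 -0.3 -0.6  0. ]
gauge y,z,slopes [-0.0003  0.0036  0.0034 -0.0289] {188: np.float64(0.062330827067669174), 27: np.float64(0.09892230576441102)}
collar front row at [array([400.98339999, 295.99550363]), array([400.97558614, 267.6368343 ]), array([400.97158055, 253.09940108])]
```

```bash
python3 -m handwheel '[{"offset":[-0.012,-0.016,0.009],"angular":[0,0,0],"hand":10},{"offset":[-0.026,-0.036,0.019],"angular":[0,0,0],"hand":10},{"offset":[-0.04,-0.056,0.03],"angular":[0,0,0],"hand":10},{"offset":[-0.054,-0.075,0.04],"angular":[0,0,0],"hand":10},{"offset":[-0.0655,-0.0911,0.0486],"angular":[0,0,-0.5],"hand":10},{"offset":[-0.0675,-0.099,0.031],"angular":[0,0,-0.5],"hand":10},{"offset":[-0.07,-0.109,0.009],"angular":[0,0,-0.5],"hand":10},{"offset":[-0.0725,-0.119,-0.013],"angular":[0,0,-0.5],"hand":10},{"offset":[-0.0745,-0.127,-0.031],"angular":[0,0,-0.5],"hand":10},{"offset":[-0.0757,-0.1312,-0.0397],"angular":[0,0,-0.5],"hand":10}]'
python3 -m handwheel '[{"offset":[0,0,0],"angular":[0,0,0],"hand":10},{"offset":[0.0,0.0,0],"angular":[0,0,0],"hand":10},{"offset":[0.002,0.009,-0.0042],"angular":[0,0,0],"hand":10},{"offset":[0.0045,0.018,-0.0085],"angular":[0,0,0],"hand":10},{"offset":[0.0055,0.022,-0.0105],"angular":[0,0,0],"hand":10},{"offset":[0.0055,0.022,-0.0105],"angular":[0,0,0],"hand":10},{"offset":[0.0055,0.022,-0.0105],"angular":[0,0,0],"hand":10},{"offset":[0.0055,0.022,-0.0105],"angular":[0,0,0],"hand":10},{"offset":[0.0055,0.022,-0.0105],"angular":[0,0,0],"hand":10},{"offset":[0.0055,0.022,-0.0105],"angular":[0,0,0],"hand":10}]'
python3 - <<'E'
from rig import robot
from h import *
from scipy.spatial.transform import Rotation as R
o=robot.get_obs();c=robot.capture('side')
print(o['eef_pos'],R.from_quat(o['eef_rot']).as_matrix()[:,0],o['ft_force'])
cv2.imwrite('pics/s5.png',cv2.resize(c['img'][105:195,115:235,::-1],(800,600),interpolation=cv2.INTER_CUBIC))
pickle.dump((c,o),open('s5.pkl','wb'))
E
```

```text
time_s: 7.9
eef_pos: [0.4499, 0.0526, 0.1913]
eef_rot: [0.772, 0.597, -0.173, 0.132]
ft_force: [-0.6, -0.4, -1.8]
grip_width: 0.243
grip_force: 59.5
time_s: 8.73
eef_pos: [0.4571, 0.0761, 0.1823]
eef_rot: [0.772, 0.598, -0.171, 0.132]
ft_force: [0.4, 0.4, -2.3]
grip_width: 0.249
grip_force: 59.5
[0.45705953 0.07608978 0.18229774] [ 0.22630637  0.87759819 -0.42261904] [ 0.44594549  0.36169419 -2.3397941 ]
```

View pics/s5.png

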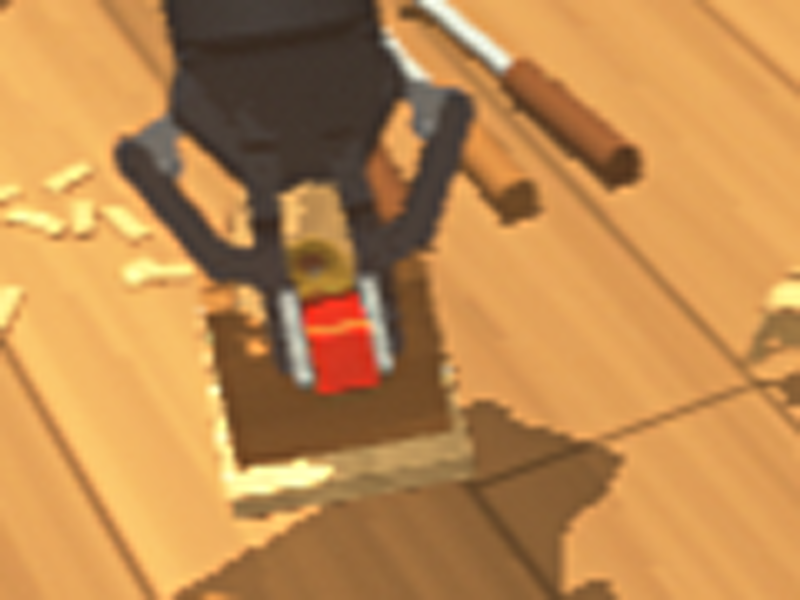

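The side view shows the bore mouth at about (322,262) in the crop, directly behind the collar and in line with the handle. I'll insert gently and watch the force.

```bash
python3 -m handwheel '[{"offset":[0.0008,0.0031,-0.0015],"angular":[0,0,0],"hand":10},{"offset":[0.0016,0.0061,-0.003],"angular":[0,0,0],"hand":10},{"offset":[0.0024,0.0092,-0.0044],"angular":[0,0,0],"hand":10},{"offset":[0.0032,0.0123,-0.0059],"angular":[0,0,0],"hand":10},{"offset":[0.004,0.0154,-0.0074],"angular":[0,0,0],"hand":10},{"offset":[0.0048,0.0184,-0.0089],"angular":[0,0,0],"hand":10},{"offset":[0.0055,0.0215,-0.0104],"angular":[0,0,0],"hand":10},{"offset":[0.0063,0.0246,-0.0118],"angular":[0,0,0],"hand":10},{"offset":[0.0063,0.0246,-0.0118],"angular":[0,0,0],"hand":10},{"offset":[0.0063,0.0246,-0.0118],"angular":[0,0,0],"hand":10}]'
```

```text
time_s: 9.62
eef_pos: [0.4634, 0.1011, 0.1703]
eef_rot: [0.771, 0.598, -0.171, 0.133]
ft_force: [0.5, -0.2, -1.3]
grip_width: 0.242
grip_force: 59.5
```

```bash
python3 -m handwheel '[{"offset":[0.0008,0.0031,-0.0015],"angular":[0,0,0],"hand":10},{"offset":[0.0016,0.0061,-0.003],"angular":[0,0,0],"hand":10},{"offset":[0.0024,0.0092,-0.0044],"angular":[0,0,0],"hand":10},{"offset":[0.0032,0.0123,-0.0059],"angular":[0,0,0],"hand":10},{"offset":[0.004,0.0154,-0.0074],"angular":[0,0,0],"hand":10},{"offset":[0.0048,0.0184,-0.0089],"angular":[0,0,0],"hand":10},{"offset":[0.0055,0.0215,-0.0104],"angular":[0,0,0],"hand":10},{"offset":[0.0063,0.0246,-0.0118],"angular":[0,0,0],"hand":10},{"offset":[0.0063,0.0246,-0.0118],"angular":[0,0,0],"hand":10},{"offset":[0.0063,0.0246,-0.0118],"angular":[0,0,0],"hand":10}]'
python3 - <<'E'
from rig import robot
from h import *
from scipy.spatial.transform import Rotation as R
o=robot.get_obs();c=robot.capture('wrist');pickle.dump((c,o),open('w6.pkl','wb'))
print(o['eef_pos'],R.from_quat(o['eef_rot']).as_matrix()[:,0],o['ft_force'],o['torque'])
cv2.imwrite('pics/w6.png',cv2.resize(c['img'][:,:,::-1],(800,600),interpolation=cv2.INTER_CUBIC))
E
```

```text
time_s: 10.45
eef_pos: [0.4697, 0.1258, 0.1585]
eef_rot: [0.771, 0.598, -0.171, 0.133]
ft_force: [0.8, 0.7, -2.8]
grip_width: 0.248
grip_force: 59.5
[0.46970076 0.12581335 0.15845302] [ 0.22532316  0.87769244 -0.42294852] [ 0.8262912   0.74094902 -2.75376511] [ 0.66846263 -0.24817309  0.01659081]
```

View pics/w6.png

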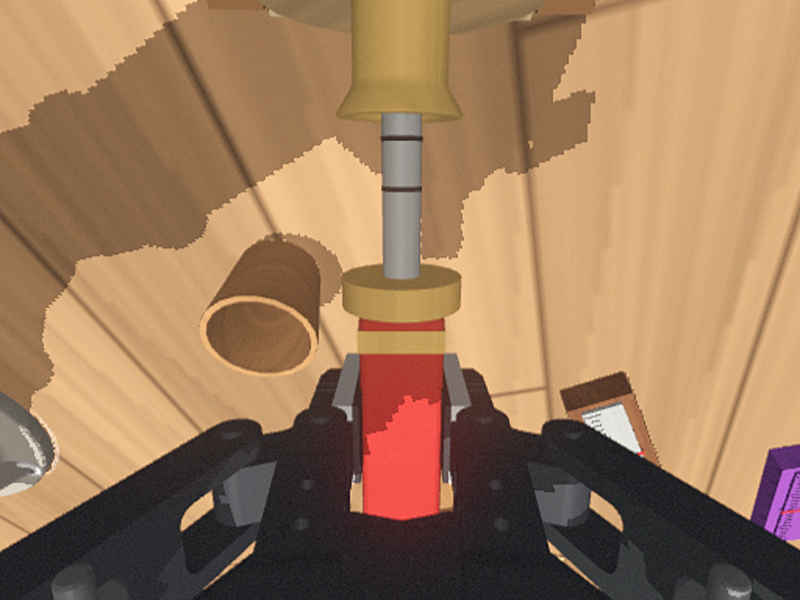

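The rod is well centred in the guide (rod column 402, lip 337–463), with a gap of about 37 mm. I'll go 30 mm, then creep.

```bash
python3 -m handwheel '[{"offset":[0.0008,0.0031,-0.0015],"angular":[0,0,0],"hand":10},{"offset":[0.0016,0.0061,-0.003],"angular":[0,0,0],"hand":10},{"offset":[0.0024,0.0092,-0.0044],"angular":[0,0,0],"hand":10},{"offset":[0.0032,0.0123,-0.0059],"angular":[0,0,0],"hand":10},{"offset":[0.004,0.0154,-0.0074],"angular":[0,0,0],"hand":10},{"offset":[0.0048,0.0184,-0.0089],"angular":[0,0,0],"hand":10},{"offset":[0.0055,0.0215,-0.0104],"angular":[0,0,0],"hand":10},{"offset":[0.0063,0.0246,-0.0118],"angular":[0,0,0],"hand":10},{"offset":[0.0068,0.0264,-0.0127],"angular":[0,0,0],"hand":10},{"offset":[0.0068,0.0264,-0.0127],"angular":[0,0,0],"hand":10}]'
python3 -m handwheel '[{"offset":[0.0001,0.0004,-0.0002],"angular":[0,0,0],"hand":10},{"offset":[0.0002,0.0009,-0.0004],"angular":[0,0,0],"hand":10},{"offset":[0.0003,0.0013,-0.0006],"angular":[0,0,0],"hand":10},{"offset":[0.0005,0.0018,-0.0008],"angular":[0,0,0],"hand":10},{"offset":[0.0006,0.0022,-0.0011],"angular":[0,0,0],"hand":10},{"offset":[0.0007,0.0026,-0.0013],"angular":[0,0,0],"hand":10},{"offset":[0.0008,0.0031,-0.0015],"angular":[0,0,0],"hand":10},{"offset":[0.0009,0.0035,-0.0017],"angular":[0,0,0],"hand":10},{"offset":[0.001,0.0039,-0.0019],"angular":[0,0,0],"hand":10},{"offset":[0.0011,0.0044,-0.0021],"angular":[0,0,0],"hand":10}]'
```

```text
time_s: 11.33
eef_pos: [0.4765, 0.1527, 0.1456]
eef_rot: [0.771, 0.599, -0.171, 0.132]
ft_force: [-0.7, -1.1, -3.2]
grip_width: 0.244
grip_force: 59.5
time_s: 12.17
eef_pos: [0.4776, 0.1565, 0.1437]
eef_rot: [0.772, 0.598, -0.171, 0.132]
ft_force: [0.5, 0.1, -2.2]
grip_width: 0.244
grip_force: 59.5
```

Not yet in contact. I keep creeping, 3 mm per call.

```bash
python3 -m handwheel '[{"offset":[0.0001,0.0003,-0.0001],"angular":[0,0,0],"hand":10},{"offset":[0.0001,0.0005,-0.0003],"angular":[0,0,0],"hand":10},{"offset":[0.0002,0.0008,-0.0004],"angular":[0,0,0],"hand":10},{"offset":[0.0003,0.0011,-0.0005],"angular":[0,0,0],"hand":10},{"offset":[0.0003,0.0013,-0.0006],"angular":[0,0,0],"hand":10},{"offset":[0.0004,0.0016,-0.0008],"angular":[0,0,0],"hand":10},{"offset":[0.0005,0.0018,-0.0009],"angular":[0,0,0],"hand":10},{"offset":[0.0005,0.0021,-0.001],"angular":[0,0,0],"hand":10},{"offset":[0.0006,0.0024,-0.0011],"angular":[0,0,0],"hand":10},{"offset":[0.0007,0.0026,-0.0013],"angular":[0,0,0],"hand":10}]'
```

```text
time_s: 13.0
eef_pos: [0.4783, 0.1591, 0.1425]
eef_rot: [0.772, 0.598, -0.171, 0.132]
ft_force: [-0.7, -0.1, -2.6]
grip_width: 0.245
grip_force: 59.5
```

```bash
python3 -m handwheel '[{"offset":[0.0001,0.0003,-0.0001],"angular":[0,0,0],"hand":10},{"offset":[0.0001,0.0005,-0.0003],"angular":[0,0,0],"hand":10},{"offset":[0.0002,0.0008,-0.0004],"angular":[0,0,0],"hand":10},{"offset":[0.0003,0.0011,-0.0005],"angular":[0,0,0],"hand":10},{"offset":[0.0003,0.0013,-0.0006],"angular":[0,0,0],"hand":10},{"offset":[0.0004,0.0016,-0.0008],"angular":[0,0,0],"hand":10},{"offset":[0.0005,0.0018,-0.0009],"angular":[0,0,0],"hand":10},{"offset":[0.0005,0.0018,-0.0009],"angular":[0,0,0],"hand":10},{"offset":[0.0005,0.0018,-0.0009],"angular":[0,0,0],"hand":10},{"offset":[0.0005,0.0018,-0.0009],"angular":[0,0,0],"hand":10}]'
```

```text
time_s: 13.83
eef_pos: [0.4786, 0.1601, 0.1418]
eef_rot: [0.772, 0.598, -0.172, 0.133]
ft_force: [-1.2, -2.1, 0.7]
grip_width: 0.246
grip_force: 59.8
```

Contact is starting, at about 3 N axial. I press 1 mm more.

```bash
python3 -m handwheel '[{"offset":[0.0001,0.0003,-0.0001],"angular":[0,0,0],"hand":10},{"offset":[0.0001,0.0005,-0.0003],"angular":[0,0,0],"hand":10},{"offset":[0.0002,0.0008,-0.0004],"angular":[0,0,0],"hand":10},{"offset":[0.0002,0.0008,-0.0004],"angular":[0,0,0],"hand":10},{"offset":[0.0002,0.0008,-0.0004],"angular":[0,0,0],"hand":10},{"offset":[0.0002,0.0008,-0.0004],"angular":[0,0,0],"hand":10},{"offset":[0.0002,0.0008,-0.0004],"angular":[0,0,0],"hand":10},{"offset":[0.0002,0.0008,-0.0004],"angular":[0,0,0],"hand":10},{"offset":[0.0002,0.0008,-0.0004],"angular":[0,0,0],"hand":10},{"offset":[0.0002,0.0008,-0.0004],"angular":[0,0,0],"hand":10}]'
```

```text
time_s: 14.67
eef_pos: [0.4786, 0.1601, 0.1417]
eef_rot: [0.772, 0.598, -0.173, 0.133]
ft_force: [-3.1, -5.1, 4.3]
grip_width: 0.248
grip_force: 60.1
```

Motion has stopped at about 8 N axial, so the collar should be seated. I confirm numerically that no rod is visible between collar and lip.

Run:
```python
from rig import robot
from h import *
c=robot.capture('wrist');pickle.dump(c,open('w7.pkl','wb'));w6=pickle.load(open('w6.pkl','rb'))[0]
for n,k in(('w6',w6),('now',c)):
    print(n,[ (v,*k['img'][v,257].tolist()) for v in range(130,235,6)])
```

```text
w6 [(130, 161, 158, 152), (136, 166, 161, 156), (142, 165, 161, 154), (148, 165, 159, 153), (154, 165, 160, 153), (160, 163, 159, 152), (166, 163, 159, 153), (172, 161, 157, 149), (178, 155, 141, 124), (184, 134, 104, 62), (190, 193, 157, 91), (196, 194, 158, 91), (202, 196, 157, 91), (208, 177, 66, 54), (214, 196, 161, 95), (220, 197, 160, 91), (226, 185, 113, 70), (232, 174, 57, 48)]
now [(130, 190, 157, 91), (136, 190, 155, 87), (142, 189, 155, 88), (148, 191, 155, 92), (154, 189, 153, 88), (160, 189, 153, 87), (166, 187, 152, 88), (172, 172, 137, 77), (178, 170, 137, 76), (184, 185, 149, 84), (190, 194, 158, 89), (196, 193, 157, 91), (202, 192, 155, 87), (208, 171, 60, 49), (214, 194, 159, 94), (220, 194, 157, 91), (226, 187, 127, 78), (232, 174, 59, 50)]
```

Seated: brass is continuous from tube to collar with no rod visible, and there was no slip. I draw it straight out.

```bash
python3 -m handwheel '[{"offset":[-0.0009,-0.0035,0.0017],"angular":[0,0,0],"hand":10},{"offset":[-0.0027,-0.0105,0.0051],"angular":[0,0,0],"hand":10},{"offset":[-0.0054,-0.0211,0.0101],"angular":[0,0,0],"hand":10},{"offset":[-0.0081,-0.0316,0.0152],"angular":[0,0,0],"hand":10},{"offset":[-0.0113,-0.0439,0.0211],"angular":[0,0,0],"hand":10},{"offset":[-0.0144,-0.0562,0.0271],"angular":[0,0,0],"hand":10},{"offset":[-0.0176,-0.0685,0.033],"angular":[0,0,0],"hand":10},{"offset":[-0.0207,-0.0807,0.0389],"angular":[0,0,0],"hand":10},{"offset":[-0.0239,-0.093,0.0448],"angular":[0,0,0],"hand":10},{"offset":[-0.0259,-0.1009,0.0486],"angular":[0,0,0],"hand":10}]'
python3 - <<'E'
from rig import robot
from scipy.spatial.transform import Rotation as R
import numpy as np
o=robot.get_obs();T=R.from_quat(o['eef_rot']);p=np.array(o['eef_pos']);print(p,T.as_matrix()[:,0])
y=np.radians(104.2);h=np.array([np.cos(y),np.sin(y),0]);z=np.array([0,0,-1.]);Td=R.from_matrix(np.c_[h,np.cross(z,h),z])
v=(Td*T.inv()).as_rotvec(degrees=True)
tgt=np.array([.588,-.1635,.045])-.121*h+[0,0,.001]
print('rot',v.round(2),'target',tgt,'offset',tgt-p)
E
```

```text
time_s: 15.55
eef_pos: [0.4526, 0.0585, 0.1906]
eef_rot: [0.772, 0.597, -0.171, 0.132]
ft_force: [0.1, -0.3, -1.4]
grip_width: 0.25
grip_force: 59.5
[0.452578   0.05852816 0.19064954] [ 0.2274833   0.87737777 -0.42244479]
rot [25.25 -0.09 28.28] target [ 0.61768219 -0.28080289  0.046     ] offset [ 0.16510419 -0.33933104 -0.14464954]
```

```bash
python3 -m handwheel '[{"offset":[0.003,-0.034,0.005],"angular":[2.5,0,2.8],"hand":10},{"offset":[0.02,-0.068,0.005],"angular":[5,0,5.7],"hand":10},{"offset":[0.037,-0.102,0],"angular":[7.6,0,8.5],"hand":10},{"offset":[0.055,-0.136,-0.01],"angular":[10.1,0,11.3],"hand":10},{"offset":[0.073,-0.17,-0.02],"angular":[12.6,0,14.1],"hand":10},{"offset":[0.091,-0.203,-0.03],"angular":[15.2,0,17],"hand":10},{"offset":[0.109,-0.237,-0.04],"angular":[17.7,0,19.8],"hand":10},{"offset":[0.128,-0.271,-0.05],"angular":[20.2,0,22.6],"hand":10},{"offset":[0.147,-0.305,-0.06],"angular":[22.7,-0.1,25.5],"hand":10},{"offset":[0.165,-0.339,-0.07],"angular":[25.25,-0.1,28.28],"hand":10}]'
cat > chk.py <<'E'
from rig import robot
from h import *
from scipy.spatial.transform import Rotation as R
c=robot.capture('wrist');s=robot.capture('side');o=robot.get_obs();T=R.from_quat(o['eef_rot']).as_matrix();p=np.array(o['eef_pos'])
print(p,o['ft_force'],'heading',np.degrees(np.arctan2(T[1,0],T[0,0])),'pitch x_z',np.degrees(np.arcsin(T[2,0])),'roll',np.degrees(T[2,1]))
print('tip est',p+T@[.121,0,.001])
for n,k in(('w',c),('s',s)):
    im=k['img'].astype(int);r,g,b=im[...,0],im[...,1],im[...,2]
    for a,ce,e0,e1 in comps((r>150)&(g<100)&(b<100),8):
        X=onz(k,*ce,.025)
        print(n,a,ce.round(1),e0.round(1),e1.round(1),'@.025',X.round(4))
pickle.dump((c,s,o),open('chk.pkl','wb'))
E
python3 chk.py
```

```text
time_s: 16.38
eef_pos: [0.6181, -0.2801, 0.1192]
eef_rot: [0.612, 0.791, 0.001, -0.001]
ft_force: [1.8, 1.5, -2.0]
grip_width: 0.245
grip_force: 59.6
[ 0.61464966 -0.29182559  0.11806973] [-2.68831817 -0.20766066 -2.10443483] heading 103.56913649440548 pitch x_z -0.4140218776610736 roll -0.22245423296810293
tip est [ 0.58625948 -0.17421401  0.11619542]
w 322 [256.7 208.3] [230.  208.2] [283.  208.4] @.025 [ 0.6199 -0.2869  0.025 ]
w 5097 [256.5 277.2] [256.5 227. ] [256.4 331. ] @.025 [ 0.6343 -0.3435  0.025 ]
w 154 [418.2 270.1] [398.1 267.1] [439.  273.2] @.025 [ 0.7573 -0.3052  0.025 ]
w 109 [ 18.3 280.8] [ 35.8 279.3] [-1.000e-01  2.825e+02] @.025 [ 0.4497 -0.3944  0.025 ]
s 21 [172.2 128.9] [168.3 121.8] [176.2 135.9] @.025 [0.5972 0.409  0.025 ]
s 63 [250.7 239.3] [233.9 227.1] [264. 249.] @.025 [ 0.5663 -0.1563  0.025 ]
s 18 [264.4 234.1] [258.3 230. ] [270.8 238.3] @.025 [ 0.6049 -0.1595  0.025 ]
s 155 [316.7 247.8] [307.4 241.2] [325.  253.8] @.025 [ 0.6891 -0.2625  0.025 ]
s 14 [350.1 248. ] [354.2 245.3] [345.9 250.8] @.025 [ 0.7582 -0.3052  0.025 ]
s 9 [176.9 254.3] [175.4 252.5] [179. 257.] @.025 [ 0.3909 -0.1045  0.025 ]
s 20 [328.2 256. ] [331.1 253.1] [325. 259.] @.025 [ 0.6968 -0.2962  0.025 ]
s 193 [387.7 313. ] [371.6 285.1] [402.6 338.8] @.025 [ 0.7051 -0.4762  0.025 ]
s 326 [371.8 317.5] [356.4 290.2] [386.5 343.4] @.025 [ 0.6692 -0.4664  0.025 ]
s 24 [263.4 342.8] [267.9 336.9] [258.8 348.8] @.025 [ 0.448  -0.3951  0.025 ]
```

```bash
python3 -m handwheel '[{"offset":[0,0,0],"angular":[0,0,0],"hand":10},{"offset":[0,0,0],"angular":[0,0,0],"hand":10},{"offset":[0,0,-0.01],"angular":[0,0,0],"hand":10},{"offset":[0,0,-0.025],"angular":[0,0,0],"hand":10},{"offset":[0,0,-0.04],"angular":[0,0,0],"hand":10},{"offset":[0,0,-0.05],"angular":[0,0,0],"hand":10},{"offset":[0,0,-0.05],"angular":[0,0,0],"hand":10},{"offset":[0,0,-0.05],"angular":[0,0,0],"hand":10},{"offset":[0,0,-0.05],"angular":[0,0,0],"hand":10},{"offset":[0,0,-0.05],"angular":[0,0,0],"hand":10}]'
python3 chk.py | head -2
python3 - <<'E'
from h import *
c,s,o=pickle.load(open('chk.pkl','rb'))
from scipy.spatial.transform import Rotation as R
T=R.from_quat(o['eef_rot']).as_matrix();p=np.array(o['eef_pos'])
for x in(.045,.06,.08,.1,.11,.118,.121,.124,.13):
    q=proj(s,p+T@[x,0,.001]);u,v=q.round().astype(int)
    print(x,q.round(1),[s['img'][v+k,u].tolist() for k in range(-4,6)])
E
```

```text
time_s: 17.32
eef_pos: [0.6188, -0.2786, 0.0708]
eef_rot: [0.614, 0.79, 0.0, 0.001]
ft_force: [-0.2, -0.3, -2.3]
grip_width: 0.249
grip_force: 59.9
[ 0.6186029  -0.27862895  0.07067086] [-0.03749985  0.37838661 -1.6713782 ] heading 104.30037602825422 pitch x_z -0.07133779923833435 roll 0.12286024893842515
tip est [ 0.58871766 -0.16137901  0.06952021]
0.045 [283.9 241.9] [[244, 176, 96], [185, 147, 110], [120, 114, 103], [102, 95, 88], [140, 135, 126], [171, 166, 154], [173, 167, 156], [148, 141, 131], [126, 119, 111], [101, 94, 85]]
0.06 [278.9 238.4] [[237, 169, 92], [207, 150, 93], [121, 103, 83], [114, 111, 101], [137, 137, 123], [126, 126, 115], [136, 116, 94], [209, 148, 86], [175, 115, 70], [121, 75, 50]]
0.08 [272.5 233.9] [[225, 157, 88], [224, 188, 148], [246, 251, 233], [157, 155, 141], [134, 133, 120], [106, 100, 90], [139, 106, 75], [207, 142, 78], [200, 126, 67], [167, 95, 49]]
0.1 [266.2 229.5] [[226, 156, 86], [221, 177, 129], [235, 235, 213], [242, 243, 230], [193, 191, 173], [138, 136, 123], [143, 115, 89], [207, 144, 82], [199, 128, 70], [170, 95, 50]]
0.11 [263.2 2
[... 196 characters left out ...]
, 157, 87], [222, 154, 84], [218, 166, 112], [223, 218, 190], [180, 178, 162], [166, 143, 117], [197, 140, 85], [207, 139, 74], [179, 106, 55], [171, 101, 58]]
0.121 [259.8 225. ] [[224, 157, 88], [221, 155, 87], [220, 152, 84], [221, 155, 88], [220, 171, 124], [217, 173, 131], [211, 151, 92], [221, 151, 81], [180, 110, 57], [166, 95, 50]]
0.124 [258.9 224.3] [[223, 158, 89], [221, 155, 87], [220, 153, 87], [222, 155, 88], [223, 156, 86], [225, 157, 89], [228, 161, 91], [229, 159, 86], [200, 129, 68], [165, 94, 47]]
0.13 [257.1 223.1] [[221, 155, 87], [221, 155, 88], [221, 156, 90], [224, 158, 89], [225, 160, 89], [227, 161, 89], [228, 160, 90], [207, 139, 77], [174, 105, 57], [167, 99, 56]]
```

The side view confirms the held gauge: rod pixels lie on the predicted line, ending at the predicted tip. Last move is down to 20 mm above the mark.

```bash
python3 -m handwheel '[{"offset":[-0.0005,-0.003,0],"angular":[0,0,0],"hand":10},{"offset":[-0.0005,-0.003,-0.005],"angular":[0,0,0],"hand":10},{"offset":[-0.0005,-0.003,-0.01],"angular":[0,0,0],"hand":10},{"offset":[-0.0005,-0.003,-0.016],"angular":[0,0,0],"hand":10},{"offset":[-0.0005,-0.003,-0.021],"angular":[0,0,0],"hand":10},{"offset":[-0.0005,-0.003,-0.0245],"angular":[0,0,0],"hand":10},{"offset":[-0.0005,-0.003,-0.0245],"angular":[0,0,0],"hand":10},{"offset":[-0.0005,-0.003,-0.0245],"angular":[0,0,0],"hand":10},{"offset":[-0.0005,-0.003,-0.0245],"angular":[0,0,0],"hand":10},{"offset":[-0.0005,-0.003,-0.0245],"angular":[0,0,0],"hand":10}]'
python3 chk.py | head -2
python3 - <<'E'
from h import *
c,s,o=pickle.load(open('chk.pkl','rb'))
from scipy.spatial.transform import Rotation as R
T=R.from_quat(o['eef_rot']).as_matrix();p=np.array(o['eef_pos'])
for x in(.06,.1,.115,.121,.126):
    q=proj(s,p+T@[x,0,.001]);u,v=q.round().astype(int)
    print(x,q.round(1),[s['img'][v+k,u].tolist() for k in range(-4,6)])
E
```

```text
time_s: 18.25
eef_pos: [0.6179, -0.2814, 0.0456]
eef_rot: [0.614, 0.79, 0.0, 0.001]
ft_force: [0.6, 0.1, -2.3]
grip_width: 0.25
grip_force: 59.9
[ 0.61780754 -0.28132365  0.04559421] [ 0.24930872 -0.71273703 -2.47882821] heading 104.30850233843721 pitch x_z -0.03210015570018626 roll 0.07868352152292027
tip est [ 0.58790473 -0.1640774   0.04452642]
0.06 [278.7 246.2] [[193, 125, 69], [164, 110, 74], [109, 94, 80], [126, 125, 112], [143, 140, 125], [132, 128, 112], [118, 113, 100], [135, 130, 116], [138, 134, 121], [117, 111, 100]]
0.1 [266.2 237.3] [[197, 123, 70], [199, 170, 143], [243, 248, 234], [244, 246, 232], [193, 190, 170], [135, 128, 114], [131, 124, 111], [146, 140, 124], [147, 143, 125], [142, 138, 121]]
0.115 [261.7 234. ] [[191, 123, 66], [179, 108, 65], [221, 194, 162], [240, 243, 228], [222, 224, 199], [164, 161, 143], [179, 97, 83], [227, 143, 125], [163, 145, 129], [156, 158, 140]]
0.121 [259.9 232.7] [[180, 111, 59], [167, 96, 51], [194, 141, 106], [235, 231, 204], [233, 235, 218], [228, 230, 210], [227, 231, 209], [248, 228, 201], [249, 111, 92], [255, 103, 83]]
0.126 [258.4 231.6] [[174, 103, 54], [173, 108, 68], [220, 192, 162], [242, 245, 232], [242, 244, 230], [240, 240, 226], [241, 240, 225], [241, 241, 227], [241, 245, 231], [239, 247, 234]]
```

```bash
python3 -c "
from rig import robot
print(robot.close_job())"
```

```text
the job is handed in; nothing more can be done
None
```

The job is handed in at about 18 s: the gauge was seated on the guide's mouth at about 8 N and drawn right out, and it is held level along the steel rule with its tip about 20 mm above the red centre line.

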